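Make up the painting kits for two carved masks

ROBOT

A 6-joint arm with a two-finger parallel gripper is mounted at the origin on the work surface. World frame = base frame: x ahead of the robot, y to its left, z up, the work surface at z = 0. Lengths are in mm, angles in rad, forces in N, time in s.
With the tool pointing down it reaches from about 400 to 925 mm from the base axis. Payload 12.5 kg.
Tool frame: the origin (TCP) lies midway between the tips of the shut fingers; the grasp point (between the pads) lies 19 mm behind it; z points along the fingers, y is the line along which they close (so a half turn about z gives the same grasp; the last joint's range is limited). The gripper opens to 95 mm and grips with 3 to 60 N. Pads are 20 mm wide; open, the fingers measure 119 mm over their backs; the gripper's body (75 mm by 180 mm) begins 59 mm behind the grasp point.
Start: joints at [1.114, 0.491, 1.559, -0, 1.092, -0.106], TCP at [214.765, 586.961, 214.661] pointing down, gripper open.
Joint ranges: [-3.1, 3.1], [-0.84, 2.19], [0.05, 2.79], [-1.13, 4.28], [0.06, 2.93], [-2.69, 2.69]. Speed limits (rad/s): [2.22, 2.22, 2.79, 3.14, 3.14, 3.14].

INTERFACE

Orientations are given as [roll, pitch, yaw] about the fixed x, y, z axes, in that order (R = Rz(yaw) Ry(pitch) Rx(roll)).
In Python, from cell import state, read_camera, camera_info, env gives the robot as it stands.
- The arm moves only by the tool move_arm, never from a script. Its argument "commands" is a list of rows, each a list of 3 entries, a list of its own where there are three numbers: the shift along the world's x, y, z in cm, then the turn, a rotation vector about the world's x, y, z in degrees, then the opening, from 0 (shut) to 1 (fully open). A call has 1 to 10 rows; each row shifts and turns the commanded pose from where the row before left it; what a row does not reach is not made up. A row lasts 1/10 s, in which the tool goes at most 50 mm and 8.59 degrees, less where a joint would pass 70% of its speed; a pose out of reach is approached as far as the arm can. A call with a gripper value outside its range is refused whole. The fingers move at their own pace and stop on an object; the grip force is fixed at half the most. Time passes only in rows, so rows that do not move let the fingers close. It gives the time, the measured TCP pose, the force, the opening and the grip force at its end, in the units of the state.
- state(): the state, without advancing time (a new reading comes with each control period).
- read_camera(name): name is "side" or "top"; returns the picture (384x512x3 uint8, blue, green, red); there is no depth.
- camera_info(name): a dict with "K" (3x3 intrinsics, pixels), "cam_to_world" (4x4, takes a point from camera to world coordinates). Camera axes: x right, y down, z forward; pixel columns grow to the right and rows downward; lengths in mm; the calibration is good to about 2 mm. A picture is of the moment at which its call begins. camera_info takes no time and is no camera call.
- env.job_done(): hands the job in; it is judged then, once.
The state is a dict: "t": time; "joints": joint angles; "qvel": joint speeds; "tau": joint torques, N m; "eef_pos": TCP position; "tcp_rot": TCP orientation; "ft_force": force on the tool from outside, world axes, zero at the start; "moment": the same for the moment, N m; "opening": opening from 0.0 (shut) to 1.0 (fully open); "grip_force": force on a finger pad.
Only numpy, scipy, OpenCV 4.12 (cv2) and the standard library are available. Lean on these libraries where they do the work, as an engineer would, in place of code of your own. Each camera call takes 0.05 s, during which the arm holds its last target. There are 200 camera calls.

TASK

Make up the painting kits for the two masks. In the tray with the horned mask, stand the three-toothed crown in the middle bay and the tall paint tub in the end bay; in the tray with the hornless mask, lay the ear flap flat, spiral up, in the middle bay, and put the mixing dish in the end bay with the short tub standing upright inside it. Crown and ear lie with their length across the tray, everything stands or lies flat where it belongs, and the brush jar, the red box and the mallet stay where they are.

Things in the scene. Friction and masses are not known exactly. Their poses are not given: they have to be found in the camera images.
- horned_tray: Fixed wooden tray, 270 (x) by 110 (y); floor 5 thick, rim and dividers 5 thick, 13 high. Origin: centre of underside. Three bays in a row along x, inside 100 wide (y -50 to 50): mask bay at the -x end with a fixed pale mask with two horns (97 wide over the horns, to x -45, horn tips 47 above the table); middle bay x -30 to 45 (centre 7.5); end bay x 50 to 130 (centre 90). mm.
- plain_tray: Fixed wooden tray, 270 (x) by 110 (y); floor 5 thick, rim and dividers 5 thick, 13 high. Origin: centre of underside. Three bays in a row along x, inside 100 wide (y -50 to 50): mask bay at the -x end with a fixed pale mask without horns (68 wide, to x -54, 39 high above the table); middle bay x -30 to 45 (centre 7.5); end bay x 50 to 130 (centre 90). mm.
- crown: Loose crown piece of plain pale wood, standing upright: a bar 24 thick (its x), 70 long (its y), 22 high, carrying three round-headed teeth in a row, the middle one 48 high, the outer ones 36 high, teeth 20 thick. Origin: centre of its underside, z up. About 70 g. Sizes in mm.
- ear: Loose ear flap of plain pale wood lying flat, carved spiral upward: 80 long (its y, from -40 at the wide round end with the spiral to +40 at the narrow end), 36 wide (its x) with parallel sides from y -20 to +20, 20 thick. Origin: underside, middle of the length and width, z up. About 50 g. Sizes in mm.
- tall_tub: Loose closed paint tub, white with a grey lid, upright cylinder 44 in diameter, 80 high. Origin: centre of its underside, z up. About 0.10 to 0.19 kg. Sizes in mm.
- short_tub: Loose closed paint tub, white with a grey lid, upright cylinder 34 in diameter, 46 high. Origin: centre of its underside, z up. About 45 to 85 g. Sizes in mm.
- dish: Loose round clay mixing dish, open upward: outer diameter 58 at the rim (50 at the foot), 20 high, wall 3.5 thick (inner diameter 51 at the mouth), inner floor 5 above its underside. Origin: centre of its underside, z up. About 60 g. Sizes in mm.
- brush_jar: Bystander: grey jar 74 in diameter and 90 high with brushes standing in it up to 205 high. Origin: centre of its underside. Sizes in mm.
- round_box: Bystander: lacquered red round box, 79 in diameter, 69 high. Origin: centre of its underside. Sizes in mm.
- mallet: Bystander: wooden mallet lying on the table, head 50 x 100 x 50 high, handle 24 thick running 165 from the head towards its -x. Origin: underside of the head's centre. Sizes in mm.
There are look-alikes about, which are no part of the job. Leave any green, pink or yellow look-alike of the crown alone.

How it is judged (in metres and radians):
At the end, for the whole second after the job is handed in: Each piece is between the walls of its own bay, the short tub inside the dish, within 4 mm of resting on the floor there; crown and ear have their length within 0.35 rad of straight across the tray; all five are upright as at the start within 0.12 rad, let go and at rest (x of crown in the frame of horned_tray between -0.0195 and 0.0345 m and y of crown in the frame of horned_tray between -0.016 and 0.016 m and z of crown in the frame of horned_tray between 0.001 and 0.009 m and x of tall_tub in the frame of horned_tray between 0.071 and 0.109 m and y of tall_tub in the frame of horned_tray between -0.029 and 0.029 m and z of tall_tub in the frame of horned_tray between 0.001 and 0.009 m and x of ear in the frame of plain_tray between -0.0145 and 0.0295 m and y of ear in the frame of plain_tray between -0.012 and 0.012 m and z of ear in the frame of plain_tray between 0.001 and 0.009 m and x of dish in the frame of plain_tray between 0.0775 and 0.1025 m and y of dish in the frame of plain_tray between -0.0225 and 0.0225 m and z of dish in the frame of plain_tray between 0.001 and 0.009 m and x of short_tub in the frame of dish between -0.0105 and 0.0105 m and y of short_tub in the frame of dish between -0.0105 and 0.0105 m and z of short_tub in the frame of dish between 0.001 and 0.009 m and angle between the y axis of crown and the y axis of horned_tray, either way round below 0.35 rad and angle between the y axis of ear and the y axis of plain_tray, either way round below 0.35 rad and angle between each of crown, tall_tub, ear, dish, short_tub's own z axis and vertical below 0.12 rad and linear speed of each of crown, tall_tub, ear, dish, short_tub below 0.02 m/s); the robot touches nothing.
It fails at once if the brush jar is pushed more than 30 mm from its place (distance of brush_jar from where it was at the start of the episode above 0.03 m).
It fails at once if the round red box is pushed more than 30 mm from its place (distance of round_box from where it was at the start of the episode above 0.03 m).
It fails at once if the mallet is pushed more than 30 mm from its place (distance of mallet from where it was at the start of the episode above 0.03 m).
It also fails if it takes over 118 s, if anything falls off the work surface, if the arm or the gripper's body presses on something with over 40 N, if the wrist force passes 120 N, or if a joint passes its speed limit or range.

## Working session

There is one attempt and no reset: what is moved stays moved. The work goes in short steps, Python scripts to look and compute and a tool call to move; the robot and the scene stay as the last step left them, time stands still between calls to the robot, and variables do not carry over. Pictures are saved under pics/ and viewed, at most 14 in all, crops included, and the job is handed in when it is done.

Besides the shell and the picture viewer there is one more tool, called after "Call:" as name([rows], argument=value, ...), one row to a line, values as JSON. move_arm: Moves the arm, as the interface text tells. Its arguments: {"type":"object","properties":{"commands":{"type":"array"}},"required":["commands"]}

```bash
mkdir -p pics; python3 - <<'E'
from cell import state, read_camera, camera_info
import cv2
for n in("top","side"):
    im=read_camera(n); cv2.imwrite(f"pics/{n}0.png",im)
    c=camera_info(n); print(n,c["K"],c["cam_to_world"])
print(state())
E
```

```text
top [[366.04700069   0.         252.97551312]
 [  0.         366.04700069 187.6648816 ]
 [  0.           0.           1.        ]] [[-1.01899979e-03 -9.91617668e-01  1.29202796e-01  4.44819490e+02]
 [-9.99634596e-01 -2.47991239e-03 -2.69170057e-02  6.50914503e+00]
 [ 2.70117900e-02 -1.29183013e-01 -9.91252799e-01  9.03048608e+02]
 [ 0.00000000e+00  0.00000000e+00  0.00000000e+00  1.00000000e+00]]
side [[378.92557056   0.         250.99615057]
 [  0.         378.92557056 192.633911  ]
 [  0.           0.           1.        ]] [[ 9.98298628e-01 -2.63139058e-02  5.20329438e-02  5.08026747e+02]
 [-5.74361068e-02 -5.97547936e-01  7.99773441e-01 -6.98987012e+02]
 [ 1.00470152e-02 -8.01401299e-01 -5.98042653e-01  5.40187519e+02]
 [ 0.00000000e+00  0.00000000e+00  0.00000000e+00  1.00000000e+00]]
{'t': 0.1, 'joints': array([ 1.11438155e+00,  4.91497554e-01,  1.55937633e+00,  8.64802671e-06,
        1.09167439e+00, -1.05609934e-01]), 'qvel': array([-0.00014565, -0.00268721, -0.0020649 ,  0.00110025, -0.0007407 ,
        0.00170448]), 'tau': array([ 2.65508985e-03, -6.13627052e+01, -2.58606899e+01,  6.94239093e-02,
        4.70704981e-02, -3.50346704e-05]), 'eef_pos': array([214.67674849, 586.75966782, 214.12544455]), 'tcp_rot': array([-3.14064316e+00, -1.08363406e-04,  2.79078377e+00]), 'ft_force': array([ 0.27889029, -0.34138361, -0.4716797 ]), 'moment': array([ 0.04887991, -0.04485406, -0.06041827]), 'grip_force': 0.0, 'opening': 0.9997126811530849}
```

View pics/top0.png

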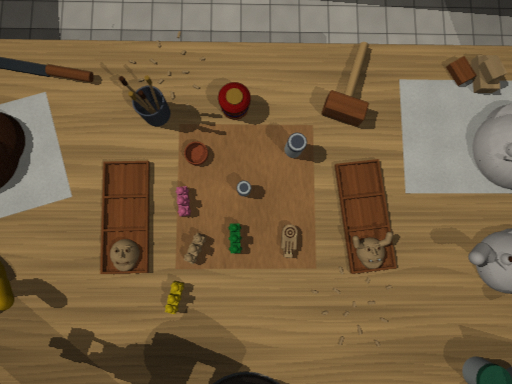

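View pics/side0.png

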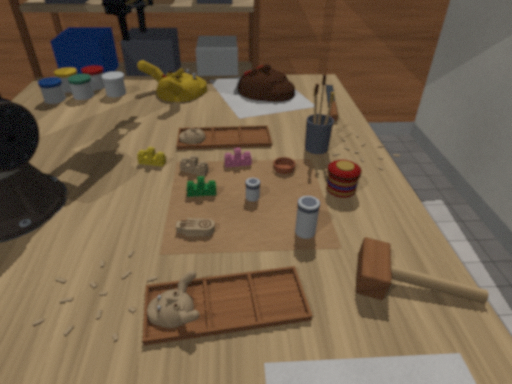

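Top view: brush jar (150,105), red box (235,100) and mallet (348,105). The plain tray is at left (126,217) and the horned tray at right (366,215). Tall tub (296,145), short tub (244,188), dish (198,153), ear (290,240).
Crown candidates: pale (195,248), pink (183,201), green (235,238), yellow (175,296). By the description I choose the pale one and check it in a crop.

```bash
cat > h.py <<'E'
import numpy as np, cv2
from cell import camera_info
C={n:camera_info(n) for n in("top","side")}
def ray(n,u,v):
    c=C[n];M=c["cam_to_world"];d=M[:3,:3]@np.linalg.inv(c["K"])@[u,v,1]
    return M[:3,3],d/np.linalg.norm(d)
def plane(n,u,v,z):
    o,d=ray(n,u,v);return o+d*(z-o[2])/d[2]
def tri(ut,us):
    o1,d1=ray("top",*ut);o2,d2=ray("side",*us)
    s=np.linalg.lstsq(np.c_[d1,-d2],o2-o1,rcond=None)[0]
    a=o1+s[0]*d1;b=o2+s[1]*d2
    return (a+b)/2,np.linalg.norm(a-b)
def proj(n,p):
    c=C[n];M=c["cam_to_world"];q=c["K"]@(M[:3,:3].T@(np.array(p)-M[:3,3]));return q[:2]/q[2]
E
python3 - <<'E'
import cv2
t=cv2.imread("pics/top0.png");s=cv2.imread("pics/side0.png")
a=t[125:275,175:320];cv2.imwrite("pics/ct.png",cv2.resize(a,None,fx=4,fy=4,interpolation=cv2.INTER_CUBIC)[:600])
b=s[120:345,140:340];cv2.imwrite("pics/cs.png",cv2.resize(b,None,fx=2.66,fy=2.66,interpolation=cv2.INTER_CUBIC))
E
```

```text
(no output)
```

View pics/ct.png

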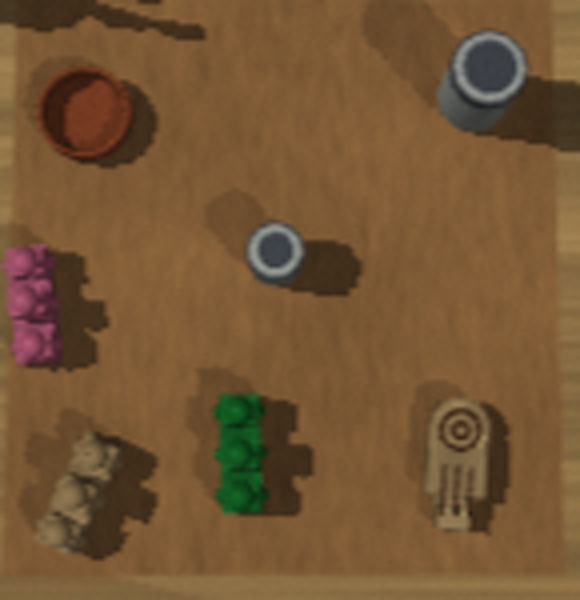

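View pics/cs.png

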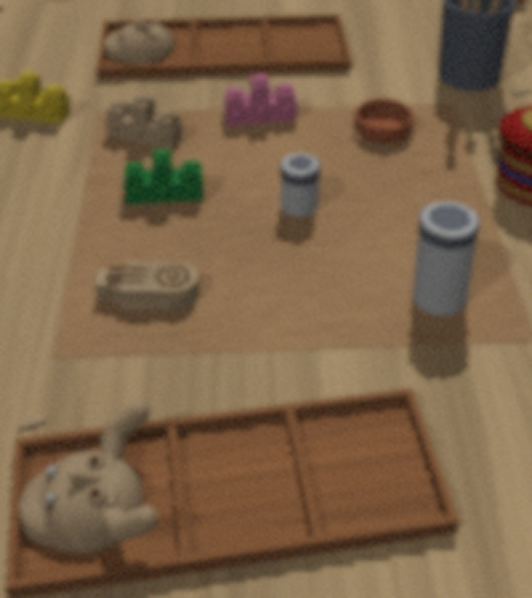

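The crop confirms the pale three-toothed crown, teeth at top px (199,238), (194,248) and (189.5,257.5). The green and pink ones are look-alikes. The ear's spiral is at (290,232) with its narrow end towards −x, and the horned mask is in the right-hand tray.

```bash
python3 - <<'E'
from h import *
np.set_printoptions(precision=1,suppress=True)
P={"tall lid":((297.5,141.7),(308.4,202.7)),"short lid":((243.7,188),(252.8,182)),"dish rim":((196.5,153.2),(284.4,163.2)),
"ear spiral":((290,232.5),(205,223)),"crown mid":((193.7,248),(140+142/2.66,120+103/2.66))}
for k,(a,b) in P.items(): print(k,*tri(a,b))
t=cv2.imread("pics/top0.png");hsv=cv2.cvtColor(t,cv2.COLOR_BGR2HSV)
for k,p in {"trayfloor":(126,190),"trayfl2":(362,185),"mat":(220,220),"table":(100,330),"dish":(198,153),"crown":(194,248),"ear":(288,225)}.items(): print(k,hsv[p[1],p[0]])
def blob(mask,x0,y0,x1,y1,z):
    m=np.zeros_like(mask);m[y0:y1,x0:x1]=mask[y0:y1,x0:x1]
    m=cv2.morphologyEx(m,cv2.MORPH_CLOSE,np.ones((3,3)))
    cs,_=cv2.findContours(m,cv2.RETR_EXTERNAL,cv2.CHAIN_APPROX_NONE);c=max(cs,key=cv2.contourArea)
    w=np.array([plane("top",*q[0],z)[:2] for q in c],np.float32)
    print(cv2.contourArea(c),cv2.minAreaRect(w),w.mean(0))
tray=((hsv[...,0]<13)&(hsv[...,1]>110)).astype(np.uint8)*255
cv2.imwrite("pics/m.png",tray)
blob(tray,95,150,160,285,9);blob(tray,325,150,405,285,9)
pale=((hsv[...,1]<120)&(hsv[...,2]>85)).astype(np.uint8)*255
blob(pale,180,225,210,270,30);blob(pale,275,220,305,262,20)
blob(tray,182,135,212,170,20)
for v in ((199.2,238.2),(189.5,257.5)): print(plane("top",*v,36))
E
```

```text
tall lid [ 659.8 -119.3   78.2] 0.5565398601797504
short lid [556.8   5.1  43.6] 1.6649067564442737
dish rim [645.9 121.3  18.4] 1.3743310233753063
ear spiral [ 451.9 -106.1   21.8] 0.8273534587109845
crown mid [415.6 120.9  38.1] 0.4484732937234548
trayfloor [ 13 177 104]
trayfl2 [ 12 181 100]
mat [ 15 145 128]
table [ 19 129 150]
dish [  8 181 117]
crown [ 18 112 114]
ear [ 17 111 147]
4945.5 ((491.7657470703125, 291.54486083984375), (268.9255065917969, 110.66542053222656), 1.6439985036849976) [489.2 291.6]
3695.5 ((494.7896728515625, -292.5196228027344), (269.033203125, 111.09873962402344), 6.422317981719971) [ 470.8 -293.8]
231.0 ((415.7350158691406, 120.72274780273438), (25.11788558959961, 67.98172760009766), 65.46722412109375) [415.8 120.9]
355.5 ((431.5722961425781, -103.58879089355469), (33.74000930786133, 75.95401000976562), 89.06829833984375) [ 430.2 -103.1]
431.0 ((646.0423583984375, 121.74073791503906), (59.938148498535156, 57.45207214355469), 46.199005126953125) [645.4 121.9]
[438.4 108.9  36. ]
[394.  130.5  36. ]
```

View pics/m.png

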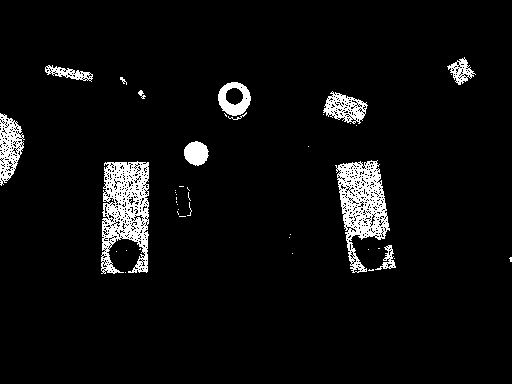

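Call:
move_arm([
  [[1.9,-4.4,0],[0,0,-0.44],1],
  [[1.9,-4.4,0],[0,0,-0.44],1],
  [[1.9,-4.4,0],[0,0,-0.44],1],
  [[1.9,-4.4,0],[0,0,-0.44],1],
  [[1.9,-4.4,0],[0,0,-0.44],1],
  [[1.9,-4.4,-0.5],[0,0,-0.44],1],
  [[1.9,-4.4,-1],[0,0,-0.44],0.8],
  [[1.9,-4.4,-1.5],[0,0,-0.44],0.7],
  [[1.9,-4.4,-2],[0,0,-0.44],0.6],
  [[1.9,-4.4,-2],[0,0,-0.44],0.6],
])

```text
t: 1.1
eef_pos: [403.7, 148.6, 145.8]
tcp_rot: [3.141, 0.001, 2.714]
ft_force: [1.4, 0.5, -0.1]
opening: 0.721
grip_force: 0.0
```

Call:
move_arm([
  [[0.6,-1.3,-3],[0,0,0],0.6],
  [[0.5,-1.3,-3],[0,0,0],0.6],
  [[0,0,-3],[0,0,0],0.6],
  [[0,0,-2.5],[0,0,0],0.6],
  [[0,0,-1.5],[0,0,0],0.6],
  [[0,0,-0.9],[0,0,0],0.6],
  [[0,0,0],[0,0,0],0.6],
])

```text
t: 1.8
eef_pos: [413.9, 124.4, 6.4]
tcp_rot: [-3.141, -0.002, 2.714]
ft_force: [-1.4, 0.6, -0.2]
opening: 0.601
grip_force: 0.0
```

Call:
move_arm([
  [[0,0,0],[0,0,0],0],
  [[0,0,0],[0,0,0],0],
  [[0,0,0],[0,0,0],0],
  [[0,0,0],[0,0,0],0],
  [[0,0,0],[0,0,0],0],
])

```text
t: 2.3
eef_pos: [414.4, 124.5, 7.5]
tcp_rot: [3.141, 0.001, 2.714]
ft_force: [-1.0, 0.8, 5.1]
opening: 0.249
grip_force: 30.0
```

Call:
move_arm([
  [[0,0,2],[0,0,0],0],
  [[0,0,4],[0,0,0],0],
  [[0,0,4],[0,0,0],0],
  [[0.8,-2,1],[0,0,-5.1],0],
  [[1,-4.5,0],[0,0,-6],0],
  [[1,-4.7,0],[0,0,-6],0],
  [[1,-4.7,0],[0,0,-6],0],
  [[1,-4.7,0],[0,0,-6],0],
  [[1,-4.7,0],[0,0,-6],0],
  [[1,-4.7,0],[0,0,-6],0],
])

```text
t: 3.3
eef_pos: [482.2, -177.6, 117.3]
tcp_rot: [3.141, -0.0, 1.992]
ft_force: [0.2, 0.7, -0.3]
opening: 0.249
grip_force: 30.0
```

Call:
move_arm([
  [[1,-4.7,0],[0,0,-6],0],
  [[0.6,-3.6,0],[0,0,-6],0],
  [[0.4,-2,0],[0,0,-6],0],
  [[0,-1,0],[0,0,0],0],
  [[0,0,0],[0,0,0],0],
])

```text
t: 3.8
eef_pos: [501.9, -289.1, 116.9]
tcp_rot: [-3.141, -0.0, 1.684]
ft_force: [-0.5, 1.2, -1.0]
opening: 0.245
grip_force: 30.0
```

Call:
move_arm([
  [[0,0,-4],[0,0,0],0],
  [[0,0,-3],[0,0,0],0],
  [[0,0,-2],[0,0,0],0],
  [[0,0,-0.8],[0,0,0],0],
  [[0,0,-0.4],[0,0,0],0],
  [[0,0,-0.2],[0,0,0],0],
  [[0,0,0],[0,0,0],0],
])

```text
t: 4.5
eef_pos: [502.6, -288.5, 13.9]
tcp_rot: [3.141, 0.001, 1.683]
ft_force: [-0.0, -0.7, -0.5]
opening: 0.25
grip_force: 30.0
```

Call:
move_arm([
  [[0,0,-0.1],[0,0,0],0.3],
  [[0,0,0],[0,0,0],0.38],
  [[0,0,0],[0,0,0],0.38],
  [[0,0,1],[0,0,0],0.38],
  [[0,0,3],[0,0,0],0.38],
  [[0,0,4],[0,0,0],0.4],
  [[0,0,4],[0,0,0],0.75],
  [[2,2,1],[0,0,0],0.75],
  [[3.4,3.6,0],[0,0,0],0.75],
  [[3.4,3.6,0],[0,0,0],0.75],
])

```text
t: 5.5
eef_pos: [591.2, -196.0, 144.1]
tcp_rot: [3.14, 0.001, 1.681]
ft_force: [0.0, -1.9, -0.2]
opening: 0.681
grip_force: 0.0
```

```bash
python3 - <<'E'
from h import *
from cell import read_camera
t=read_camera("top");s=read_camera("side")
a=cv2.resize(t[115:285,280:410],None,fx=3,fy=3,interpolation=cv2.INTER_CUBIC);b=cv2.resize(s[180:345,140:320],None,fx=2.2,fy=510/165,interpolation=cv2.INTER_CUBIC)
cv2.imwrite("pics/a1.png",np.hstack([a,b[:510]]));print(proj("top",(502.2,-291.7,53)),proj("side",(502.2,-291.7,53)))
E
```

```text
[370.32521698 210.55283991] [230.04406238 283.07362507]
```

View pics/a1.png

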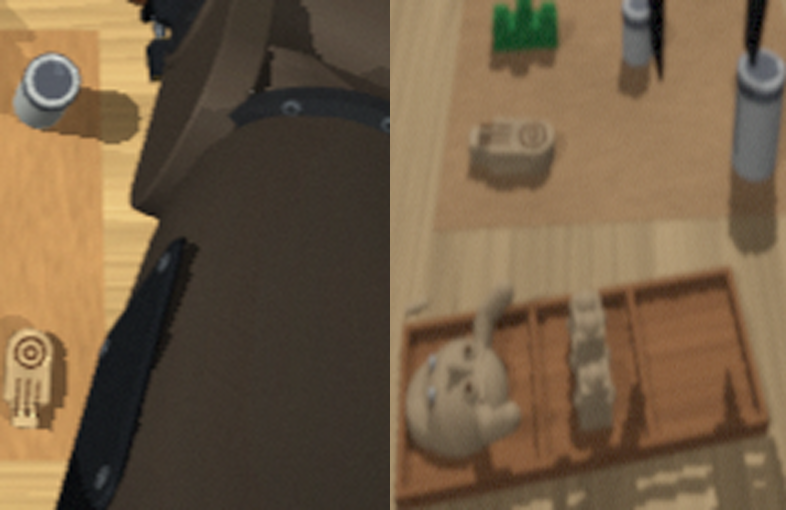

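The side view shows the crown standing across the middle bay (a1 crop (590,360)). Next is the tall tub.

Call:
move_arm([
  [[3.3,3.7,0],[0,0,0],0.8],
  [[2.6,2.8,0],[0,0,0],0.8],
  [[1,1.2,0],[0,0,0],0.8],
  [[0,0,0],[0,0,0],0.8],
  [[0,0,-3],[0,0,0],0.8],
  [[0,0,-3.5],[0,0,0],0.8],
  [[0,0,-3.3],[0,0,0],0.8],
  [[0,0,-1.6],[0,0,0],0.8],
  [[0,0,0],[0,0,0],0.5],
  [[0,0,0],[0,0,0],0.3],
])

```text
t: 6.6
eef_pos: [659.5, -120.4, 29.4]
tcp_rot: [3.141, 0.0, 1.682]
ft_force: [-0.5, 0.6, 0.0]
opening: 0.688
grip_force: 0.0
```

Call:
move_arm([
  [[0,0,0],[0,0,0],0],
  [[0,0,0],[0,0,0],0],
  [[0,0,0],[0,0,0],0],
  [[0,0,0],[0,0,0],0],
])

```text
t: 7.0
eef_pos: [659.8, -119.7, 29.4]
tcp_rot: [3.14, 0.001, 1.683]
ft_force: [0.7, 0.1, 6.7]
opening: 0.456
grip_force: 30.0
```

Call:
move_arm([
  [[0,0,1.5],[0,0,0],0],
  [[0,0,3],[0,0,0],0],
  [[0,0,3],[0,0,0],0],
  [[-1,-2.2,1.5],[0,0,0],0],
  [[-1.6,-3.5,0],[0,0,0],0],
  [[-1.7,-3.6,0],[0,0,0],0],
  [[-1.7,-3.6,0],[0,0,0],0],
  [[-1.1,-2.3,0],[0,0,0],0],
  [[-0.5,-1.1,0],[0,0,0],0],
  [[0,0,0],[0,0,0],0],
])

```text
t: 8.0
eef_pos: [582.9, -283.5, 118.8]
tcp_rot: [3.141, 0.0, 1.681]
ft_force: [0.5, 0.2, -1.0]
opening: 0.457
grip_force: 30.0
```

Call:
move_arm([
  [[0,0,-2],[0,0,0],0],
  [[0,0,-3],[0,0,0],0],
  [[0,0,-2],[0,0,0],0],
  [[0,0,-1],[0,0,0],0],
  [[0,0,-0.4],[0,0,0],0],
  [[0,0,0],[0,0,0],0],
])

```text
t: 8.6
eef_pos: [583.9, -281.7, 35.0]
tcp_rot: [3.141, 0.0, 1.684]
ft_force: [-0.9, 0.1, -1.5]
opening: 0.459
grip_force: 30.0
```

Call:
move_arm([
  [[0,0,0],[0,0,0],0.6],
  [[0,0,0],[0,0,0],0.65],
  [[0,0,0],[0,0,0],0.65],
  [[0,0,3],[0,0,0],0.65],
  [[0,0,4],[0,0,0],0.65],
  [[0,0,3],[0,0,0],0.7],
  [[-1,1.2,0],[0,0,0],0.7],
  [[-2.5,2.5,0],[0,0,8.26],0.7],
  [[-2.5,3,0],[0,0,8.26],0.7],
  [[-2.5,3,0],[0,0,8.26],0.7],
])

```text
t: 9.6
eef_pos: [497.2, -184.7, 134.4]
tcp_rot: [3.141, 0.0, 2.12]
ft_force: [-0.1, 0.5, 0.2]
opening: 0.699
grip_force: 0.0
```

Call:
move_arm([
  [[-2.5,3,0],[0,0,8.26],0.7],
  [[-2,2.5,0],[0,0,8.26],0.7],
  [[-1.5,1.5,0],[0,0,8.26],0.7],
  [[-0.7,1.1,0],[0,0,8.26],0.7],
  [[0,0,0],[0,0,8.26],0.7],
  [[0,0,-2],[0,0,8.26],0.7],
  [[0,0,-2],[0,0,8.26],0.7],
  [[0,0,0],[0,0,0],0.7],
])

```text
t: 10.4
eef_pos: [430.5, -104.3, 93.0]
tcp_rot: [3.141, -0.002, 3.126]
ft_force: [0.1, -0.3, 0.3]
opening: 0.703
grip_force: 0.0
```

Call:
move_arm([
  [[0,0,-3],[0,0,0],0.7],
  [[0,0,-3],[0,0,0],0.7],
  [[0,0,-2],[0,0,0],0.7],
  [[0,0,-0.7],[0,0,0],0.7],
  [[0,0,0],[0,0,0],0.4],
  [[0,0,0],[0,0,0],0],
  [[0,0,0],[0,0,0],0],
  [[0,0,0],[0,0,0],0],
  [[0,0,0],[0,0,0],0],
  [[0,0,0],[0,0,0],0],
])

```text
t: 11.4
eef_pos: [431.6, -104.7, 7.9]
tcp_rot: [-3.141, 0.001, 3.124]
ft_force: [-0.3, 0.8, 8.6]
opening: 0.38
grip_force: 29.5
```

```bash
python3 - <<'E'
from h import *
from cell import read_camera
t=read_camera("top");s=read_camera("side")
a=cv2.resize(t[115:285,280:410],None,fx=3,fy=3,interpolation=cv2.INTER_CUBIC);b=cv2.resize(s[180:345,140:320],None,fx=2.2,fy=510/165,interpolation=cv2.INTER_CUBIC)
cv2.imwrite("pics/a2.png",np.hstack([a,b[:510]]))
E
```

```text
(no output)
```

View pics/a2.png

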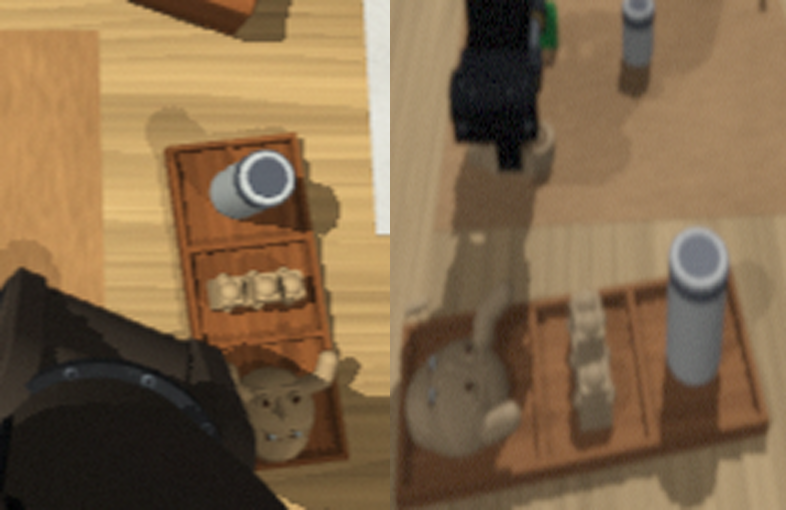

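The horned tray is complete, with crown and tub upright in their bays, and the ear is gripped at 36 mm.

Call:
move_arm([
  [[0,0,1.5],[0,0,0],0],
  [[0,0,3],[0,0,0],0],
  [[0,0,3.5],[0,0,0],0],
  [[0.6,2,2],[0,0,-7],0],
  [[0.7,4,0],[0,0,-7],0],
  [[0.7,4.2,0],[0,0,-7.5],0],
  [[0.7,4.2,0],[0,0,-7.5],0],
  [[0.7,4.2,0],[0,0,-7.5],0],
  [[0.7,4.2,0],[0,0,-7.5],0],
  [[0.7,4.2,0],[0,0,-7.5],0],
])

```text
t: 12.5
eef_pos: [478.8, 164.5, 107.5]
tcp_rot: [3.141, 0.0, 2.228]
ft_force: [1.6, 0.3, -0.1]
opening: 0.379
grip_force: 29.5
```

Call:
move_arm([
  [[0.7,4.2,0],[0,0,-7.5],0],
  [[0.6,4,0],[0,0,-7.5],0],
  [[0.4,2.5,0],[0,0,-7.5],0],
  [[0.2,1.3,0],[0,0,-7.5],0],
  [[0.1,0.6,0],[0,0,-6],0],
  [[0,0,0],[0,0,0],0],
  [[0,0,-2],[0,0,0],0],
  [[0,0,-2],[0,0,0],0],
  [[0,0,0],[0,0,0],0],
])

```text
t: 13.4
eef_pos: [497.8, 287.6, 65.5]
tcp_rot: [-3.138, 0.001, 1.608]
ft_force: [0.5, 0.1, -0.8]
opening: 0.377
grip_force: 29.5
```

Call:
move_arm([
  [[0.1,0.4,-2],[0,0,0],0],
  [[0,0,-2],[0,0,0],0],
  [[0,0,-0.8],[0,0,0],0],
  [[0,0,-0.4],[0,0,0],0],
  [[0,0,0],[0,0,0],0],
  [[0,0,0],[0,0,0],0],
])

```text
t: 14.0
eef_pos: [500.3, 292.7, 16.1]
tcp_rot: [3.141, -0.0, 1.606]
ft_force: [0.5, -0.2, -0.2]
opening: 0.381
grip_force: 29.5
```

Call:
move_arm([
  [[0,0,-0.3],[0,0,0],0],
  [[0,0,0],[0,0,0],0.43],
  [[0,0,0],[0,0,0],0.46],
  [[0,0,0],[0,0,0],0.46],
  [[0,0,1.5],[0,0,0],0.46],
  [[0,0,3],[0,0,0],0.5],
  [[0,0,4],[0,0,4.5],0.7],
  [[1.5,-1.8,2],[0,0,8.5],0.85],
  [[2.4,-2.8,0],[0,0,8.5],0.85],
  [[2.4,-2.8,0],[0,0,8.5],0.85],
])

```text
t: 15.0
eef_pos: [563.7, 218.2, 118.4]
tcp_rot: [3.14, 0.001, 2.137]
ft_force: [-0.0, -0.3, -0.4]
opening: 0.779
grip_force: 0.0
```

Call:
move_arm([
  [[2.4,-2.8,0],[0,0,8.5],0.85],
  [[2.4,-2.8,0],[0,0,8.5],0.85],
  [[1.9,-2.2,0],[0,0,8.5],0.85],
  [[1,-1.2,0],[0,0,8.5],0.85],
  [[0.5,-0.6,0],[0,0,8.5],0.85],
  [[0,0,0],[0,0,8.5],0.85],
  [[0,0,0],[0,0,8.5],0.85],
  [[0,0,-2],[0,0,0],0.85],
  [[0,0,0],[0,0,0],0.85],
])

```text
t: 15.9
eef_pos: [643.8, 122.5, 95.3]
tcp_rot: [-3.141, -0.003, -3.116]
ft_force: [-0.0, 0.5, 0.5]
opening: 0.849
grip_force: 0.0
```

Call:
move_arm([
  [[0.2,-0.1,-3],[0,0,0],0.85],
  [[0,0,-3],[0,0,0],0.85],
  [[0,0,-2],[0,0,0],0.85],
  [[0,0,-0.9],[0,0,0],0.85],
  [[0,0,0],[0,0,0],0.75],
  [[0,0,0],[0,0,0],0.65],
  [[0,0,0],[0,0,0],0.6],
  [[0,0,0],[0,0,0],0.5],
  [[0,0,0],[0,0,0],0.5],
  [[0,0,0],[0,0,0],0.5],
])

```text
t: 16.9
eef_pos: [647.5, 121.8, 9.5]
tcp_rot: [3.141, 0.002, -3.116]
ft_force: [-0.7, 1.7, 6.1]
opening: 0.597
grip_force: 30.0
```

```bash
python3 - <<'E'
from h import *
from cell import read_camera
t=read_camera("top");s=read_camera("side")
a=cv2.resize(t[130:280,90:230],None,fx=3,fy=3,interpolation=cv2.INTER_CUBIC);b=cv2.resize(s[110:220,165:310],None,fx=2.4,fy=450/110,interpolation=cv2.INTER_CUBIC)
cv2.imwrite("pics/a3.png",np.hstack([a,b[:450]]))
E
```

```text
(no output)
```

View pics/a3.png

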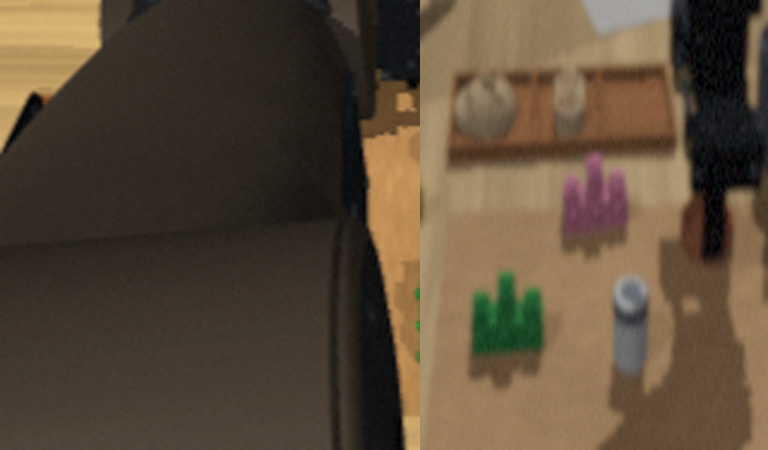

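Side view shows the ear flat across the plain tray's middle bay (a3 crop (570,100)) and the dish between the fingers.

Call:
move_arm([
  [[0,0,1],[0,0,0],0.4],
  [[0,0,2],[0,0,0],0.4],
  [[0,0,3],[0,0,0],0.4],
  [[-0.5,1.2,2],[0,0,0],0.4],
  [[-1.2,3.2,0],[0,0,0],0.4],
  [[-1.4,3.8,0],[0,0,0],0.4],
  [[-1.4,3.8,0],[0,0,0],0.4],
  [[-1.2,3,0],[0,0,0],0.4],
  [[-0.6,1.5,0],[0,0,0],0.4],
  [[-0.3,0.7,0],[0,0,0],0.4],
])

```text
t: 18.0
eef_pos: [580.5, 294.8, 88.7]
tcp_rot: [3.141, 0.0, -3.114]
ft_force: [-0.3, 0.1, -1.6]
opening: 0.595
grip_force: 30.0
```

Call:
move_arm([
  [[0,0,-1],[0,0,0],0.4],
  [[0,0,-2],[0,0,0],0.4],
  [[0,0,-1],[0,0,0],0.4],
  [[0,0,0],[0,0,0],0.4],
  [[0,0,0],[0,0,0],0.4],
])

```text
t: 18.5
eef_pos: [581.4, 292.9, 48.2]
tcp_rot: [-3.142, -0.0, -3.117]
ft_force: [-0.4, -0.3, -0.2]
opening: 0.596
grip_force: 30.0
```

Call:
move_arm([
  [[0,0,-2],[0,0,0],0.4],
  [[0,0,-1],[0,0,0],0.4],
  [[0,0,-0.3],[0,0,0],0.4],
  [[0,0,0],[0,0,0],0.4],
  [[0,0,0],[0,0,0],0.66],
  [[0,0,0],[0,0,0],0.7],
  [[0,0,0],[0,0,0],0.7],
  [[0,0,1],[0,0,0],0.7],
  [[0,0,3],[0,0,0],0.7],
  [[0,0,4],[0,0,0],0.7],
])

```text
t: 19.5
eef_pos: [580.2, 293.4, 95.4]
tcp_rot: [-3.141, -0.003, -3.116]
ft_force: [0.5, 0.1, -0.7]
opening: 0.7
grip_force: 0.0
```

Call:
move_arm([
  [[0,-2,0],[0,0,0],0.7],
  [[-0.3,-4,0],[0,0,0],0.7],
  [[-0.4,-4.6,0],[0,0,0],0.7],
  [[-0.4,-4.6,0],[0,0,0],0.7],
  [[-0.4,-4.6,0],[0,0,0],0.7],
  [[-0.4,-4.4,0],[0,0,0],0.7],
  [[-0.3,-2.6,0],[0,0,0],0.7],
  [[-0.2,-1.3,0],[0,0,0],0.7],
  [[-0.1,-0.7,0],[0,0,0],0.7],
  [[0,0,0],[0,0,0],0.7],
])

```text
t: 20.5
eef_pos: [556.0, 5.6, 95.4]
tcp_rot: [3.141, 0.0, -3.116]
ft_force: [0.6, 0.5, 0.2]
opening: 0.702
grip_force: 0.0
```

```bash
python3 - <<'E'
from h import *
from cell import read_camera
t=read_camera("top");s=read_camera("side");cv2.imwrite("pics/t4.png",t);cv2.imwrite("pics/s4.png",s)
a=cv2.resize(t[130:280,90:230],None,fx=3,fy=3,interpolation=cv2.INTER_CUBIC);b=cv2.resize(s[110:220,165:310],None,fx=2.4,fy=450/110,interpolation=cv2.INTER_CUBIC)
cv2.imwrite("pics/a4.png",np.hstack([a,b[:450]]))
hsv=cv2.cvtColor(t,cv2.COLOR_BGR2HSV);m=((hsv[...,0]<11)&(hsv[...,1]>165)&(hsv[...,2]>95)).astype(np.uint8)*255
print(proj("top",(581.8,294.1,25)))
E
```

```text
[123.51635247 178.05282545]
```

View pics/a4.png

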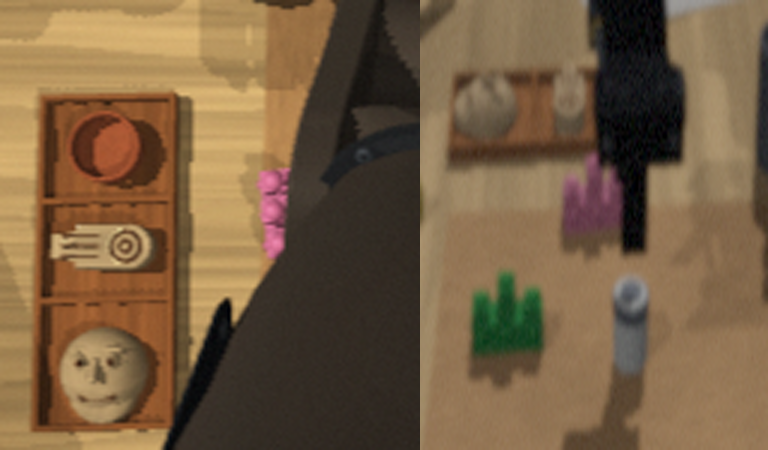

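The plain tray shows the dish in the end bay (t4 px (125,179)) and the ear flat with its spiral up (125,212). Next is the short tub.

Call:
move_arm([
  [[0.1,0,-3],[0,0,0],0.7],
  [[0,0,-2.5],[0,0,0],0.7],
  [[0,0,-1.5],[0,0,0],0.7],
  [[0,0,-0.6],[0,0,0],0.6],
  [[0,0,0],[0,0,0],0.5],
  [[0,0,0],[0,0,0],0.4],
  [[0,0,0],[0,0,0],0.2],
  [[0,0,0],[0,0,0],0.2],
  [[0,0,0],[0,0,0],0.2],
  [[0,0,0],[0,0,0],0.2],
])

```text
t: 21.6
eef_pos: [557.3, 5.7, 20.0]
tcp_rot: [3.142, 0.001, -3.116]
ft_force: [-0.9, 2.4, 7.0]
opening: 0.348
grip_force: 30.0
```

```bash
python3 - <<'E'
from h import *
t=cv2.imread("pics/t4.png");g=cv2.cvtColor(t,cv2.COLOR_BGR2HSV)
r=t[150:208,98:150].astype(int);h=g[150:208,98:150]
m=((h[...,0]<=9)&(h[...,1]>165)).astype(np.uint8)*255
m=cv2.morphologyEx(m,cv2.MORPH_OPEN,np.ones((3,3)))
cs,_=cv2.findContours(m,cv2.RETR_EXTERNAL,2);c=max(cs,key=cv2.contourArea)
(x,y),R=cv2.minEnclosingCircle(c);print(x+98,y+150,R,plane("top",x+98,y+150,25))
E
```

```text
125.10115623474121 179.0722541809082 12.2538423538208 [579.3322428  290.21486761  25.        ]
```

Call:
move_arm([
  [[0,0,1.5],[0,0,0],0.2],
  [[0,0,3],[0,0,0],0.2],
  [[0,0,3.5],[0,0,0],0.2],
  [[0.2,2,1],[0,0,0],0.2],
  [[0.3,4,0],[0,0,0],0.2],
  [[0.4,4.6,0],[0,0,0],0.2],
  [[0.4,4.6,0],[0,0,0],0.2],
  [[0.3,4.6,0],[0,0,0],0.2],
  [[0.3,4,0],[0,0,0],0.2],
  [[0.2,2.5,0],[0,0,0],0.2],
])

```text
t: 22.6
eef_pos: [577.6, 271.4, 109.3]
tcp_rot: [3.141, 0.0, -3.114]
ft_force: [-0.1, -0.5, -0.7]
opening: 0.346
grip_force: 30.0
```

Call:
move_arm([
  [[0.1,1.5,0],[0,0,0],0.2],
  [[0.1,0.7,0],[0,0,0],0.2],
  [[0,0,0],[0,0,0],0.2],
  [[0,0,-2],[0,0,0],0.2],
  [[0,0,-2],[0,0,0],0.2],
  [[0,0,0],[0,0,0],0.2],
  [[0,0,0],[0,0,0],0.2],
])

```text
t: 23.3
eef_pos: [580.2, 289.6, 69.5]
tcp_rot: [-3.141, -0.0, -3.117]
ft_force: [-0.8, -0.1, -0.8]
opening: 0.348
grip_force: 30.0
```

Aligned with the dish; lowering.

Call:
move_arm([
  [[0,0.1,-1.5],[0,0,0],0.2],
  [[0,0,-1],[0,0,0],0.2],
  [[0,0,-0.8],[0,0,0],0.2],
  [[0,0,-0.5],[0,0,0],0.2],
  [[0,0,0],[0,0,0],0.2],
  [[0,0,0],[0,0,0],0.2],
])

```text
t: 23.9
eef_pos: [580.0, 291.7, 31.1]
tcp_rot: [3.142, -0.0, -3.116]
ft_force: [0.2, 0.5, -0.2]
opening: 0.349
grip_force: 30.0
```

Call:
move_arm([
  [[0,0,0],[0,0,0],0.4],
  [[0,0,0],[0,0,0],0.5],
  [[0,0,0],[0,0,0],0.55],
  [[0,0,1.5],[0,0,0],0.55],
  [[0,0,3],[0,0,0],0.6],
  [[0,0,4],[0,0,0],0.6],
  [[0,0,4],[0,0,0],0.6],
  [[-1,-4,0],[0,0,0],0.6],
  [[-1,-4,0],[0,0,0],0.6],
  [[-1,-4,0],[0,0,0],0.6],
])

```text
t: 24.9
eef_pos: [549.4, 170.6, 157.7]
tcp_rot: [3.141, 0.002, -3.115]
ft_force: [1.0, -0.8, -0.4]
opening: 0.599
grip_force: 0.0
```

Call:
move_arm([
  [[-1,-4,0],[0,0,0],0.6],
  [[-1,-4,0],[0,0,0],0.6],
  [[-1,-4,0],[0,0,0],0.6],
  [[-1,-3,0],[0,0,0],0.6],
  [[-0.5,-1,0],[0,0,0],0.6],
  [[0,0,0],[0,0,0],0.6],
  [[0,0,0],[0,0,0],0.6],
])

```text
t: 25.6
eef_pos: [505.4, 12.3, 156.8]
tcp_rot: [3.141, 0.001, -3.116]
ft_force: [0.2, 0.3, 0.2]
opening: 0.597
grip_force: 0.0
```

```bash
python3 - <<'E'
from h import *
from cell import read_camera
t=read_camera("top");s=read_camera("side")
cv2.imwrite("pics/t5.png",t)
a=cv2.resize(t[140:280,90:160],None,fx=4,fy=4,interpolation=cv2.INTER_CUBIC);b=cv2.resize(s[110:170,165:285],None,fx=4,fy=4,interpolation=cv2.INTER_CUBIC)
o=np.zeros((560,760,3),np.uint8);o[:560,:280]=a;o[:240,280:]=b;o[250:550,280:680]=cv2.resize(t[80:290,90:400],(400,300))
cv2.imwrite("pics/a5.png",o)
E
```

```text
(no output)
```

View pics/a5.png

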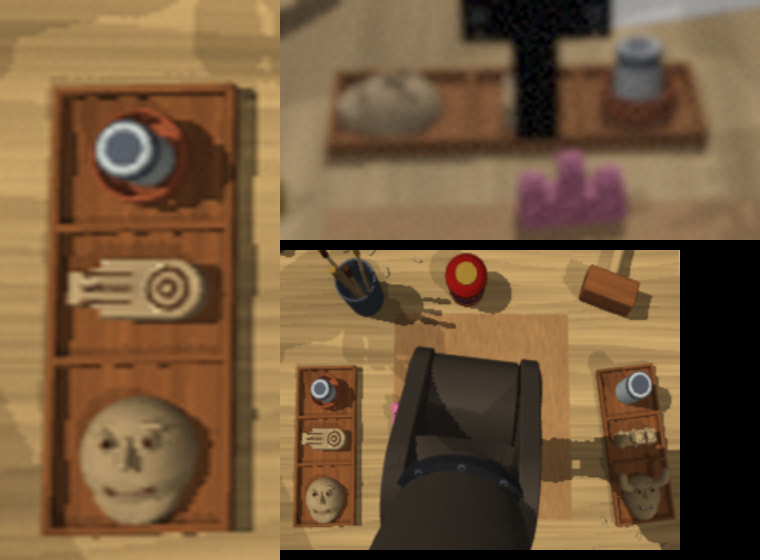

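```bash
python3 - <<'E'
from h import *
print(plane("top",121,176.5,56)); o=280,0
print(tri((121,176.5),(165+(637-280)/4,110+50/4)))
c=np.array([491.8,291.5]);print(proj("top",(580,291,56)))
E
```

```text
[580.59152009 289.89423442  56.        ]
(array([580.34531807, 291.54164283,  50.87915651]), np.float64(2.1072161428416956))
[120.50743492 176.75018596]
```

The final view shows the short tub upright inside the dish (lid at px (121,176.5), within 2 mm of the expected spot). Everything else is in place and the bystanders haven't moved, so I'm handing in.

```bash
python3 -c "
from cell import env
print(env.job_done())"
```

```text
the job is handed in; nothing more can be done
None
```

I placed all five pieces in their bays as asked and handed the job in at about 26 s; the closing pictures showed everything in place and the bystanders not visibly moved, but the hand-in returned no verdict.

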